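Brake lever gap check

TASK

Check that the longer of the two hand levers stops short of its bar. Press it in to its stop with the outside of the fingers, without gripping it or forcing it, and let it come all the way out again; then press it in to the stop a second time and finish the program while still holding it in, so that the gap to the bar can be measured. Leave the shorter lever and the loose things alone.

Things in the scene. Friction and masses are not known exactly. Their poses are not given: they have to be found in the camera images.
- long_rig: Fixed fixture, 115x186 mm dark steel base, top 20 mm up. Aluminium clamp blocks (36 deep, 20 wide, tops 135 mm up) at local y -78 and +78 hold a bar along y at x 0, 110 mm up, with black rubber grip (diameter 30) and a perch at y +54 with the longer lever, on the -x side. Left/right order varies. Origin: bench level under bar middle; x from lever to bar, z up.
- long_lever (a joint): Vertical hinge of the longer lever, rad: 0 out (sprung), 0.32 in at its hard stop, blade parallel to the bar, 16 mm of air to the grip. Aluminium blade 10 thick, 18 high, centred 110 mm up; ball end (diameter 22) 128 mm from the pivot. Spring force at the face point: 3 N out, 6 N at the stop; travel there 32 mm.
- long_lever_face (a point): Point on the outer (robot-side) face of the longer blade, half-way up, 110 mm above the bench, 100 mm from the pivot: a good place to press. Moves with the lever. Its x points square into the blade (pressing direction), y along the blade to the pivot, z up. The pivot axis is at x +5, y +100 mm in this frame.
- short_rig: Fixed fixture, 115x186 mm dark steel base, top 20 mm up. Aluminium clamp blocks (36 deep, 20 wide, tops 135 mm up) at local y -78 and +78 hold a bar along y at x 0, 110 mm up, with black rubber grip (diameter 30) and a perch at y +54 with the shorter lever, on the -x side. Left/right order varies. Origin: bench level under bar middle; x from lever to bar, z up.
- short_lever (a joint): Vertical hinge of the shorter lever, rad: 0 out (sprung), 0.32 in at its hard stop, blade parallel to the bar, 16 mm of air to the grip. Aluminium blade 10 thick, 18 high, centred 110 mm up; ball end (diameter 22) 72 mm from the pivot. 
- short_lever_face (a point): Point on the outer face of the shorter lever's blade at half height, 44 mm from its pivot; axes as for the longer lever.
- oil: small amber bottle with a black cap, 34 mm across, 83 mm tall, standing loose behind the two fixtures; origin at the centre of its underside
- mug: white dotted mug, 78 mm across, 93 mm tall, standing loose behind the fixtures; origin at the centre of its underside
- caliper: slide caliper, 71x230x16 mm, lying loose in front of the fixtures; origin at the centre of its underside
- mount: black cylindrical specimen mount with a small metal disc in its top, 31 mm across, 21 mm tall, standing loose in front of the fixtures; origin at the centre of its underside

How it is judged:
By the outcome, as a careful person would: the job done as asked, in the order asked, and still so for the second after the job is handed in, while the arm keeps its last pose, push and grip.
It also fails if it takes over 38 s, if anything falls off the work surface, if the arm or the gripper's body presses on something with over 40 N, if the wrist force passes 120 N, or if a joint passes its speed limit or range.

ROBOT

A 6-joint arm with a two-finger parallel gripper is mounted at the origin on the work surface; the furniture and walls round the work are solid. World frame = base frame: x ahead of the robot, y to its left, z up, the work surface at z = 0. Lengths are in m, angles in rad, forces in N, time in s.
With the tool pointing down it reaches from about 0.35 to 0.975 m from the base axis. Payload 4.9 kg.
Tool frame: the origin (TCP) lies at the very end of the fingers, on their centre line; the grasp point (between the pads) lies 19 mm behind it (grasp_offset is the distance from the TCP to the grasp point, in m); x points along the fingers, y is the direction in which the jaws open and shut, and the axes are right-handed (so a half turn about x gives the same grasp; the last joint's range is limited). The gripper opens to 85 mm and grips with 20 to 120 N. Pads are 22 mm wide; open, the fingers measure 114 mm over their backs; the gripper's body (76 mm by 85 mm) begins 54 mm behind the grasp point. The pads swing forward as they close: fully open they stand 13 mm farther back than shut.
Start: joints at [1.066, 0.053, 1.613, -0, 1.476, -0.119], TCP at [0.235, 0.579, 0.231] pointing down, gripper open.
Joint ranges: [-3.01, 3.01], [-1.01, 2.22], [0.06, 2.58], [-1.02, 4.17], [0.09, 2.62], [-3.14, 3.14]. Speed limits (rad/s): [2.57, 2.57, 3.14, 3.14, 3.14, 3.14].

INTERFACE

Orientations are given as a rotation vector (axis times angle).
In Python, from station import get_obs, get_image, camera_model, finish_job, grasp_offset gives the robot as it stands.
- The arm moves only by the shell command python3 -m crank 'ROWS' [OPENING] [FORCE]. ROWS is JSON, a list that holds one entry, the list of rows, each a list of 4 numbers: the shift along the world's x, y, z in m, then the turn about the world's z in degrees. In form: [[[dx, dy, dz, turn], ...]]. A call has 1 to 5 rows; each row is the pose to reach, as a shift and turn from the pose commanded when the call began; what a row does not reach only later rows make up. A row lasts 1/12 s, in which the tool goes at most 41.7 mm and 7.16 degrees, less where a joint would pass 70% of its speed; a pose out of reach is approached as far as the arm can. A call with a gripper value outside its range is refused whole. OPENING is the opening, from 0 (shut) to 1 (fully open), set as the call begins (- or left out, the last holds). The fingers move at their own pace and stop on an object; FORCE is the grip in N (left out, the last holds). Time passes only in rows, so rows that repeat a pose let the fingers close. It gives the time, the measured TCP pose, the force and the opening at its end, in the units of the state.
- get_obs(): the state, without advancing time (a new reading comes with each control period).
- get_image(name): name is "side" or "top" or "wrist"; returns (picture, depth): 420x560x3 uint8, red, green, blue; 420x560 float32, m along the optical axis (not along the pixel's ray), 0 where there is no reading.
- camera_model(name): a dict with "fx", "fy", "cx", "cy" (pixels), "xyz" and "attitude" of the camera in the world. Camera axes: x right, y down, z forward; pixel columns grow to the right and rows downward; lengths in m; the calibration is good to about 2 mm. A picture is of the moment at which its call begins: read the wrist's pose just before it. camera_model takes no time and is no camera call; for the wrist camera it gives the pose at the moment of the call.
- finish_job(): hands the job in, once; it reports no verdict.
The state is a dict: "t": time; "q": joint angles; "dq": joint speeds; "effort": joint torques, N m; "tool_pos": TCP position; "tool_rot": TCP orientation; "contact_force": force on the tool from outside, world axes, zero at the start; "wrist_torque": the same for the moment, N m; "opening": finger opening in m.
Only numpy, scipy, OpenCV 4.12 (cv2) and the standard library are available. Lean on these libraries where they do the work, as an engineer would, in place of code of your own. Each camera call takes 0.05 s, during which the arm holds its last target.

## Working session

There is one attempt and no reset: what is moved stays moved. The work goes in short steps, Python scripts to look and compute and a shell command to move; the robot and the scene stay as the last step left them, time stands still between calls to the robot, and variables do not carry over. Pictures are saved under pics/ and viewed, and the job is handed in when it is done.

```bash
ls; mkdir -p pics; python3 - <<'E'
from station import *
import cv2
o=get_obs();print(o)
for n in("side","top"):
    im,d=get_image(n);cv2.imwrite(f"pics/{n}0.png",im[:,:,::-1]);print(n,camera_model(n))
    import numpy as np;np.save(f"pics/{n}0.npy",d)
E
```

```text
pics
{'t': 0.0, 'q': array([ 1.06601199e+00,  5.33332883e-02,  1.61426380e+00,  8.03304677e-06,
        1.47599607e+00, -1.18999966e-01]), 'dq': array([-0.00090441, -0.00093771,  0.00078627, -0.00190553, -0.000533  ,
        0.00020196]), 'effort': array([-1.28703359e-03, -3.93697321e+01, -3.70162833e+01, -3.27563002e-04,
        7.17864779e-03,  2.07485527e-06]), 'tool_pos': array([0.23487986, 0.57852934, 0.23009567]), 'tool_rot': array([ 0.30117938,  1.55014726, -0.3041818 ]), 'contact_force': array([ 0.66825817, -0.34021875, -0.14375426]), 'wrist_torque': array([ 0.010079  , -0.00671631,  0.06579823]), 'opening': 0.08550685044682065}
side {'fx': 446.4370190121807, 'fy': 446.4370190121807, 'cx': 273.0880190349831, 'cy': 207.7162487875457, 'xyz': array([ 0.22998595, -0.63968133,  0.55332686]), 'attitude': array([-2.03340891,  0.30350364, -0.20151975])}
top {'fx': 456.01710175604273, 'fy': 456.01710175604273, 'cx': 275.44726062799776, 'cy': 217.19250492403512, 'xyz': array([0.41637217, 0.17646413, 0.99372177]), 'attitude': array([-2.11363353,  2.1695419 , -0.09167832])}
```

View pics/side0.png

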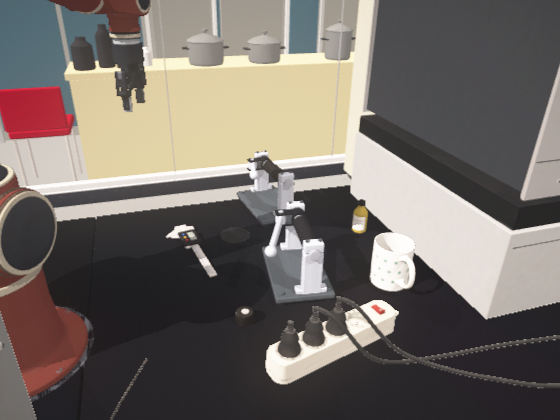

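View pics/top0.png

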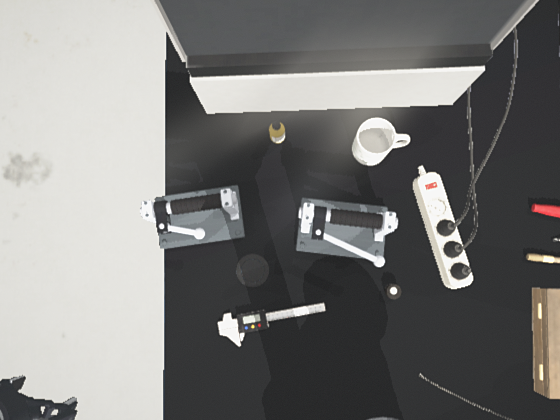

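The longer lever is on the right-hand rig in the top view: pivot about (319,232), ball about (379,262). The short lever is on the left rig, with its ball near (200,233). The mount is at (393,291), close to the ball. Next I'll measure.

```bash
cat > h.py <<'E'
import numpy as np,cv2
from station import *
from scipy.spatial.transform import Rotation as R
def world(cm,d,u,v,z=None):
    r=np.stack([(np.asarray(u)-cm['cx'])/cm['fx'],(np.asarray(v)-cm['cy'])/cm['fy'],np.ones(np.shape(u))],-1)
    r=r@R.from_rotvec(cm['attitude']).as_matrix().T
    if z is not None: return cm['xyz']+r*((z-cm['xyz'][2])/r[...,2])[...,None]
    return cm['xyz']+r*np.asarray(d)[...,None]
def cloud(cm,d):
    v,u=np.mgrid[:420,:560]
    return world(cm,d,u,v)
E
python3 - <<'E'
from h import *
cm=camera_model("top");d=np.load("pics/top0.npy");P=cloud(cm,d)
im=cv2.imread("pics/top0.png")
cv2.imwrite("pics/zoom0.png",cv2.resize(im[180:310,280:410],None,fx=4.5,fy=4.5,interpolation=cv2.INTER_CUBIC))
for n,(u,v) in dict(pivot=(319,232),ball=(379,262),mid=(350,247),bar=(355,215),mount=(393,291),sball=(200,233),blkR=(391,222),blkL=(307,211),base=(340,250)).items(): print(n,P[v,u].round(4))
# top-view lever band points height 0.105-0.13
h=np.full((420,560),0,np.uint8)
h=np.clip(P[...,2]/0.15*255,0,255).astype(np.uint8);h[d==0]=0
cv2.imwrite("pics/zh.png",cv2.applyColorMap(cv2.resize(h[180:310,280:410],None,fx=4.5,fy=4.5,interpolation=cv2.INTER_NEAREST),cv2.COLORMAP_JET))
E
```

```text
pivot [0.492  0.1242 0.1257]
ball [0.4325 0.013  0.1218]
mid [0.4624 0.0655 0.1164]
bar [0.523  0.0542 0.1231]
mount [ 0.3734 -0.0318  0.0211]
sball [0.497  0.3538 0.1182]
blkR [ 0.5067 -0.0115  0.1314]
blkL [0.5329 0.1457 0.1261]
base [0.4617 0.0746 0.0189]
```

View pics/zoom0.png

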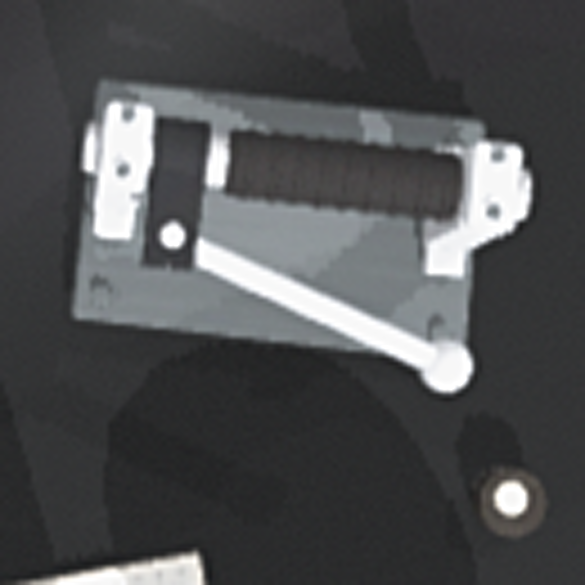

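View pics/zh.png

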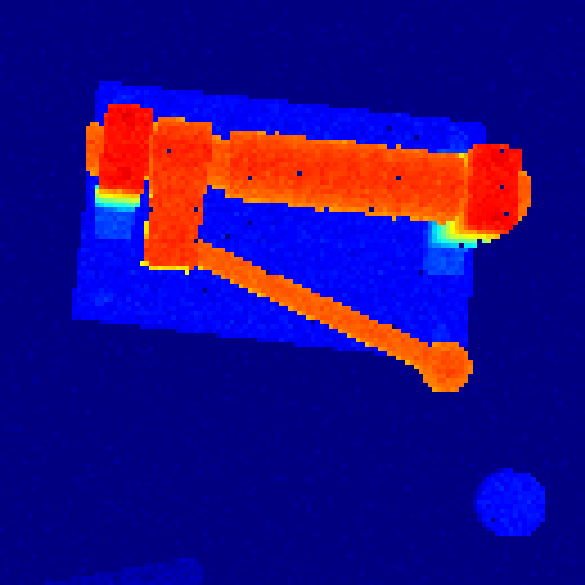

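```bash
python3 - <<'E'
from h import *
cm=camera_model("top");d=np.load("pics/top0.npy");P=cloud(cm,d)
px=lambda a,b,z:world(cm,None,280+(a+.5)/4.5-.5,180+(b+.5)/4.5-.5,np.array(z))
piv=px(172,236,.124);ball=px(447,367,.113)
print(piv,ball,np.linalg.norm((piv-ball)[:2]))
v,u=np.mgrid[:420,:560]
# grip points
m=(u>333)&(u<380)&(P[...,2]>.10)&(P[...,2]<.14)&(d>0)
Q=P[m]
L=piv[:2]-ball[:2];L/=np.linalg.norm(L); n=np.array([L[1],-L[0]])
s=(Q[:,:2]-ball[:2])@L; t=(Q[:,:2]-ball[:2])@n
b=(abs(t)<.012)&(s>.015)&(s<.1)
def pca(q):
    c=q.mean(0);w=np.linalg.svd(q-c,full_matrices=False)[2][0]; w=w*np.sign(w[1]);return c,w,np.degrees(np.arctan2(-w[0],w[1]))
print("blade",b.sum(),pca(Q[b,:2]),Q[b,2].mean(), t[b].min(),t[b].max())
g=Q[~b&~(t<0)& (abs(t)>.02)] if n[0]>0 else Q[~b&(t<-.02)]
c,w,a=pca(g[:,:2]);print("grip",len(g),c,w,a)
al=pca(Q[b,:2])
yaw=al[2]
bl=al[1]; x=np.array([bl[1],-bl[0]])
print("blade x dir",x,"face",piv[:2]-.1*bl-.005*x)
px_=np.array([w[1],-w[0]]);print("bar x dir",px_,"in face",piv[:2]-.1*w-.005*px_)
print("pivot to bar dist",(c-piv[:2])@px_)
cs=camera_model("side")
def proj(cm,p):
    q=R.from_rotvec(cm['attitude']).inv().apply(p-cm['xyz']);return q[:2]/q[2]*cm['fx']+[cm['cx'],cm['cy']]
print(proj(cs,np.array([*ball[:2],.11])),proj(cs,np.array([*piv[:2],.124])))
o=get_obs();M=R.from_rotvec(o['tool_rot']).as_matrix();print(M.round(3))
E
```

```text
[0.49210732 0.12628267 0.124     ] [0.43420207 0.01135399 0.113     ] 0.12869195489246044
blade 243 (array([0.45843544, 0.06054538]), array([0.44722461, 0.89442168]), np.float64(-26.565757039688396)) 0.11652271597461952 -0.005106322530534342 0.005266233426389888
grip 1079 [0.60151972 0.04749342] [-0.99907043  0.04310772] 87.52934426745168
blade x dir [ 0.89442168 -0.44722461] face [0.44291275 0.03907662]
bar x dir [0.04310772 0.99907043] in face [0.59179883 0.11697654]
pivot to bar dist -0.0739994933988412
[270.11790315 251.16273961] [280.71498259 211.65068469]
[[-0.001  0.376  0.927]
 [-0.002  0.927 -0.376]
 [-1.    -0.002 -0.   ]]
```

Checks: pivot to ball measures 128.7 mm (128 given), and the blade top is at 0.117–0.119, as expected. Blade yaw is -26.6° when out, so it should be about -8.2° at the stop. I'll shut the fingers and move to a spot in front of the lever, staying high.

```bash
python3 -m crank '[[[0.01,-0.036,0,3],[0.02,-0.072,0,6],[0.03,-0.108,0,9],[0.04,-0.144,0,12],[0.05,-0.18,0,14]]]' 0 20
python3 -m crank '[[[0.01,-0.036,0,0],[0.02,-0.072,0,0],[0.03,-0.108,0,0],[0.04,-0.144,0,0],[0.05,-0.18,0,0]]]'
python3 -m crank '[[[0.01,-0.036,0,0],[0.02,-0.072,0,0],[0.03,-0.108,0,0],[0.04,-0.144,0,0],[0.05,-0.176,0,0]]]'
python3 -m crank '[[[0,0,0,0],[0,0,0,0],[0,0,0,0]]]'
python3 - <<'E'
from h import *
o=get_obs();print(o['t'],o['tool_pos'],R.from_rotvec(o['tool_rot']).as_matrix().round(3),o['contact_force'],o['opening'])
for n in("wrist","side","top"):
    cm=camera_model(n);im,d=get_image(n);cv2.imwrite(f"pics/{n}1.png",im[:,:,::-1]);np.save(f"pics/{n}1.npy",d)
    if n=="wrist":print(cm)
E
```

```text
t: 0.52
tool_pos: [0.285, 0.3973, 0.2305]
tool_rot: [0.108, 1.569, -0.109]
contact_force: [1.0, -0.1, 1.1]
opening: 0.0255
t: 0.93
tool_pos: [0.3349, 0.2174, 0.2308]
tool_rot: [0.11, 1.568, -0.111]
contact_force: [1.0, 0.6, 0.1]
opening: -0.0001
t: 1.35
tool_pos: [0.385, 0.041, 0.231]
tool_rot: [0.112, 1.568, -0.112]
contact_force: [0.5, 0.4, -0.4]
opening: 0.0
t: 1.6
tool_pos: [0.3849, 0.0433, 0.2309]
tool_rot: [0.112, 1.569, -0.111]
contact_force: [-0.1, -0.3, 1.2]
opening: 0.0004
1.6 [0.38486564 0.04332556 0.23090722] [[-0.001  0.141  0.99 ]
 [ 0.001  0.99  -0.141]
 [-1.     0.    -0.001]] [-0.14760371 -0.34265861  1.20787137] 0.0004466532736089992
{'fx': 303.805794661067, 'fy': 303.805794661067, 'cx': 281.704648751858, 'cy': 212.94480216796595, 'xyz': array([0.30413849, 0.05323365, 0.37236529]), 'attitude': array([2.17645322, 1.8867788 , 0.31085422])}
```

View pics/wrist1.png

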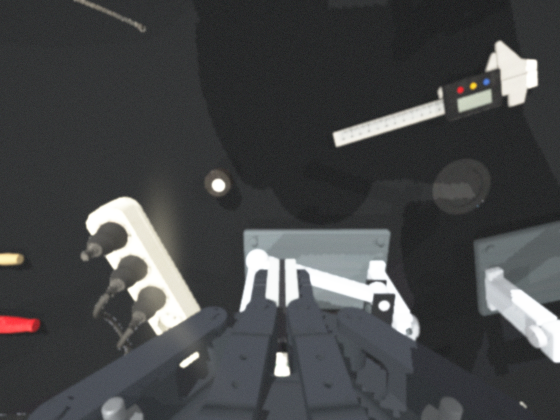

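View pics/side1.png

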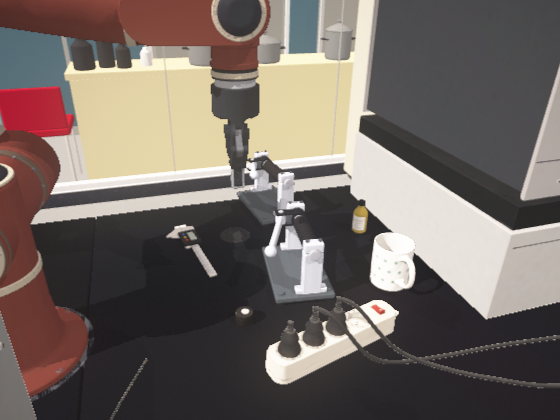

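View pics/top1.png

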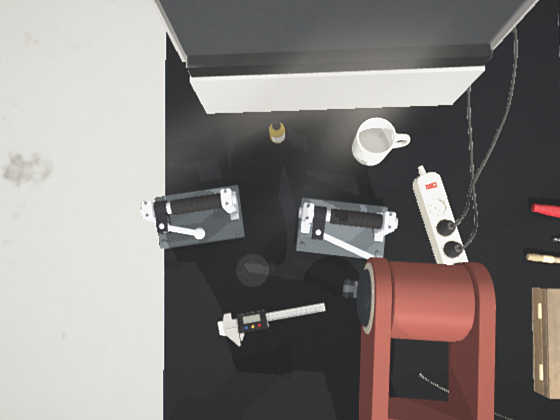

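The fingers are shut and point down in front of the lever. The blade and its ball end are visible at (258,258) in the wrist view, and nothing else is in the way. Next I'll lower the tips to about 95 mm, in front of the blade.

```bash
python3 -m crank '[[[0,0.007,-0.034,0],[0,0.007,-0.068,0],[0,0.007,-0.102,0],[0,0.007,-0.136,0],[0,0.007,-0.136,0]]]'
python3 -m crank '[[[0.005,0,0,0],[0.01,0,0,0],[0.015,0,0,0],[0.015,0,0,0]]]'
python3 - <<'E'
from h import *
o=get_obs();print(o['t'],o['tool_pos'],o['contact_force'])
for n in("wrist","side"):
    cm=camera_model(n);im,d=get_image(n);np.save(f"pics/{n}2.npy",d)
    if n=="side": im=cv2.resize(im[130:300,190:380],None,fx=3.5,fy=3.5,interpolation=cv2.INTER_CUBIC)
    cv2.imwrite(f"pics/{n}2.png",im[:,:,::-1])
E
```

```text
t: 2.17
tool_pos: [0.3795, 0.0515, 0.0882]
tool_rot: [0.109, 1.582, -0.109]
contact_force: [-1.1, -0.1, -1.4]
opening: -0.0002
t: 2.5
tool_pos: [0.4032, 0.0501, 0.0984]
tool_rot: [0.111, 1.562, -0.111]
contact_force: [-0.0, -0.4, 0.7]
opening: 0.0
2.5 [0.40319387 0.05006099 0.09841477] [-0.0162629  -0.40637749  0.65550879]
```

View pics/wrist2.png

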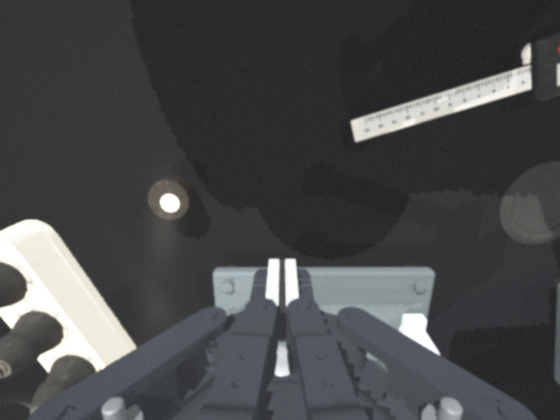

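View pics/side2.png

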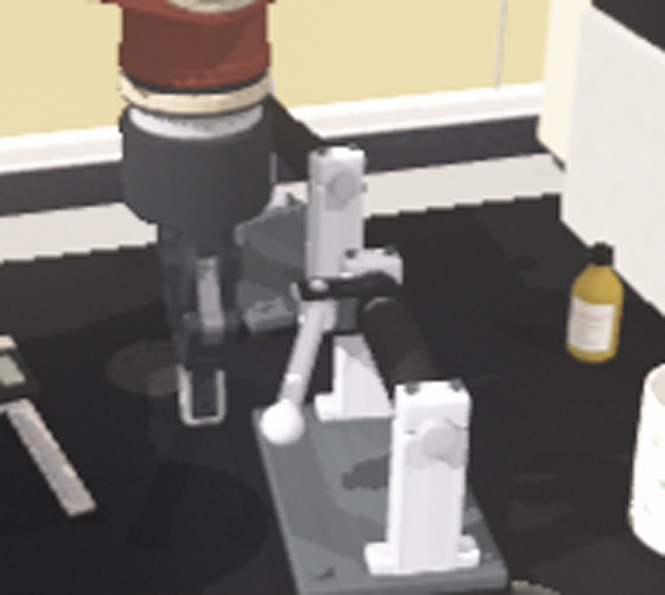

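The finger tips at (200,400) in the zoomed side view stand on the robot side of the blade at blade height. The knuckles sit above the blade. Contact is expected at TCP x≈0.43 and the stop at x≈0.463.

```bash
python3 -m crank '[[[0.008,0,-0.002,0],[0.016,0,-0.002,0],[0.022,0,-0.002,0],[0.022,0,-0.002,0],[0.022,0,-0.002,0]]]' | grep -v rot
python3 -m crank '[[[0.004,-0.001,0,0],[0.008,-0.002,0,0],[0.012,-0.003,0,0],[0.012,-0.003,0,0],[0.012,-0.003,0,0]]]'| grep -v rot
python3 -m crank '[[[0.004,-0.001,0,0],[0.008,-0.002,0,0],[0.012,-0.004,0,0],[0.012,-0.004,0,0],[0.012,-0.004,0,0]]]'| grep -v rot
python3 - <<'E'
from h import *
from h import *
o=get_obs();print(o['t'],o['tool_pos'],o['contact_force'])
im,d=get_image("side");im=cv2.resize(im[130:300,190:380],None,fx=3.5,fy=3.5,interpolation=cv2.INTER_CUBIC)
cv2.imwrite(f"pics/side3.png",im[:,:,::-1])
E
```

```text
t: 3.02
tool_pos: [0.4225, 0.05, 0.0935]
contact_force: [-0.2, -0.1, 0.5]
opening: 0.0002
t: 3.43
tool_pos: [0.434, 0.0471, 0.0932]
contact_force: [-2.1, 0.6, 0.6]
opening: -0.0003
t: 3.85
tool_pos: [0.4459, 0.0429, 0.0929]
contact_force: [-4.6, -0.0, 0.2]
opening: -0.0002
3.85 [0.44585965 0.04293356 0.09286006] [-4.59382598 -0.01371672  0.21444887]
```

View pics/side3.png

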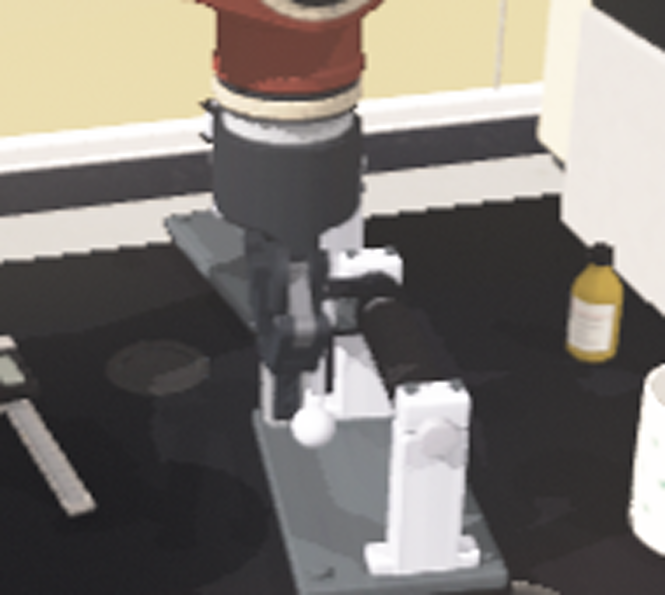

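The lever is moving in under the fingers: the ball shifted from (283,422) to (315,428), with -4.6 N along x. I'll go on, with finer steps near the stop.

```bash
python3 -m crank '[[[0.003,0,0.001,0],[0.006,-0.001,0.001,0],[0.009,-0.001,0.001,0],[0.009,-0.001,0.001,0],[0.009,-0.001,0.001,0]]]' | grep -v rot
python3 -m crank '[[[0.002,0,0,0],[0.004,0,0,0],[0.004,0,0,0]]]'| grep -v rot
```

```text
t: 4.32
tool_pos: [0.4541, 0.0417, 0.0935]
contact_force: [-6.0, -1.6, -0.3]
opening: -0.0001
t: 4.57
tool_pos: [0.4581, 0.0414, 0.0935]
contact_force: [-6.3, -3.5, -0.4]
opening: 0.0001
```

```bash
python3 -m crank '[[[0.001,-0.001,0,0],[0.002,-0.001,0,0],[0.002,-0.001,0,0]]]'| grep -v rot
python3 -m crank '[[[0.001,-0.0,0,0],[0.001,-0.0,0,0],[0.001,0,0,0]]]'| grep -v rot
python3 -m crank '[[[0.001,-0.0,0,0],[0.001,-0.0,0,0],[0.001,0,0,0]]]'| grep -v rot
```

```text
t: 4.82
tool_pos: [0.4601, 0.0408, 0.0936]
contact_force: [-6.7, -1.6, 0.9]
opening: -0.0001
t: 5.07
tool_pos: [0.461, 0.0406, 0.0936]
contact_force: [-6.7, -2.7, -0.1]
opening: 0.0
t: 5.32
tool_pos: [0.4619, 0.0404, 0.0936]
contact_force: [-7.3, -3.4, 0.9]
opening: 0.0002
```

```bash
for i in 1 ; do python3 -m crank '[[[0.001,-0.0005,0,0],[0.001,-0.0005,0,0],[0.001,-0.0005,0,0]]]'| grep -v rot; done
python3 -m crank '[[[0.001,0,0,0],[0.001,0,0,0],[0.001,0,0,0]]]'| grep -v rot
python3 - <<'E'
from h import *
im,d=get_image("side");im=cv2.resize(im[130:300,190:380],None,fx=3.5,fy=3.5,interpolation=cv2.INTER_CUBIC)
cv2.imwrite(f"pics/side4.png",im[:,:,::-1])
im,d=get_image("top");im=cv2.resize(im[180:310,280:410],None,fx=4.5,fy=4.5,interpolation=cv2.INTER_CUBIC)
cv2.imwrite(f"pics/top4.png",im[:,:,::-1])
E
```

```text
t: 5.57
tool_pos: [0.463, 0.0402, 0.0936]
contact_force: [-6.5, -2.9, 0.5]
opening: -0.0002
t: 5.82
tool_pos: [0.4639, 0.04, 0.0936]
contact_force: [-6.4, -3.3, -0.0]
opening: -0.0001
```

View pics/side4.png

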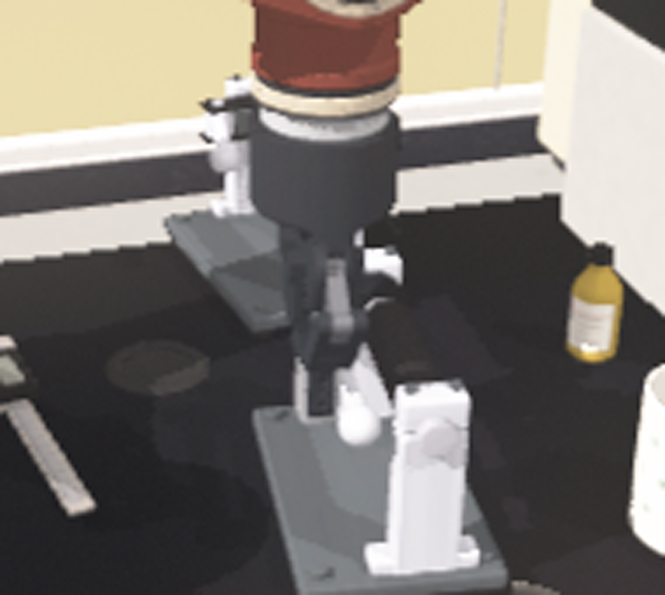

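View pics/top4.png

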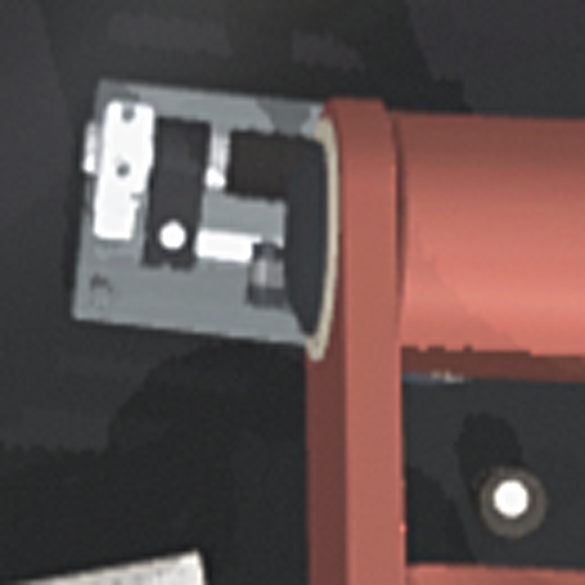

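The ball is now at (358,425), next to the clamp block, and the blade is nearly parallel to the bar. The force is still at spring level, so the stop isn't reached yet. I'll continue in 1 mm steps.

```bash
python3 -m crank '[[[0.001,-0.0005,0,0],[0.001,-0.0005,0,0],[0.001,-0.0005,0,0]]]'| grep -v rot
python3 -m crank '[[[0.001,0,0,0],[0.001,0,0,0],[0.001,0,0,0]]]'| grep -v rot
```

```text
t: 6.17
tool_pos: [0.4646, 0.0399, 0.0935]
contact_force: [-7.7, -1.1, 1.9]
opening: 0.0
t: 6.42
tool_pos: [0.4647, 0.0398, 0.0935]
contact_force: [-11.9, -2.0, 4.8]
opening: 0.0
```

The TCP stalled at x=0.4647 while the force rose from 7 to 12 N, so this is the hard stop. I'll pause briefly, then back off slowly until the lever is fully out and clear.

```bash
python3 -m crank '[[[0,0,0,0],[0,0,0,0],[0,0,0,0],[0,0,0,0]]]'| grep -v rot
python3 -m crank '[[[-0.004,0.001,0,0],[-0.008,0.002,0,0],[-0.012,0.003,0,0],[-0.016,0.004,0,0],[-0.02,0.005,0,0]]]'| grep -v rot
python3 -m crank '[[[-0.004,0.001,0,0],[-0.008,0.002,0,0],[-0.012,0.003,0,0],[-0.016,0.004,0,0],[-0.02,0.005,0,0]]]'| grep -v rot
python3 -m crank '[[[-0.006,0,0,0],[-0.012,0,0,0],[-0.018,0,0,0],[-0.02,0,0,0],[-0.02,0,0,0]]]'| grep -v rot
python3 -m crank '[[[0,0,0,0],[0,0,0,0],[0,0,0,0],[0,0,0,0]]]'| grep -v rot
python3 - <<'E'
from h import *
im,d=get_image("side");im=cv2.resize(im[130:300,190:380],None,fx=3.5,fy=3.5,interpolation=cv2.INTER_CUBIC)
cv2.imwrite(f"pics/side5.png",im[:,:,::-1])
E
```

```text
t: 6.75
tool_pos: [0.4646, 0.0398, 0.0935]
contact_force: [-12.1, -1.4, 4.8]
opening: -0.0001
t: 7.17
tool_pos: [0.4463, 0.0453, 0.0937]
contact_force: [-4.1, 0.9, -1.8]
opening: -0.0002
t: 7.58
tool_pos: [0.4282, 0.0497, 0.0953]
contact_force: [-0.8, 0.3, -0.1]
opening: 0.0001
t: 8.0
tool_pos: [0.4068, 0.05, 0.0943]
contact_force: [-0.2, 0.4, 0.1]
opening: 0.0003
t: 8.33
tool_pos: [0.4073, 0.05, 0.0943]
contact_force: [0.5, -0.1, -0.6]
opening: 0.0001
```

View pics/side5.png

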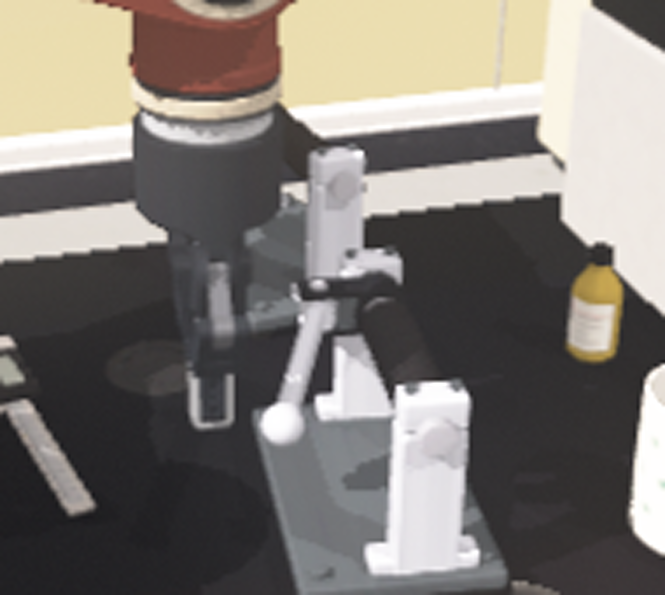

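The lever is fully out: the ball is back at (283,422), the same as before the press, and the fingers are clear with no contact force. Now the second press.

```bash
python3 -m crank '[[[0.005,0,0,0],[0.01,0,0,0],[0.015,0,0,0],[0.018,0,0,0],[0.02,0,0,0]]]'| grep -v rot
python3 -m crank '[[[0.004,-0.001,0,0],[0.008,-0.002,0,0],[0.012,-0.003,0,0],[0.016,-0.004,0,0],[0.02,-0.005,0,0]]]'| grep -v rot
python3 -m crank '[[[0.004,-0.001,0,0],[0.008,-0.002,0,0],[0.012,-0.003,0,0],[0.015,-0.004,0,0],[0.016,-0.005,0,0]]]'| grep -v rot
python3 -m crank '[[[0.001,0,0,0],[0.002,0,0,0],[0.002,0,0,0],[0.002,0,0,0]]]'| grep -v rot
python3 -m crank '[[[0.001,0,0,0],[0.001,0,0,0],[0.001,0,0,0]]]'| grep -v rot
```

```text
t: 8.8
tool_pos: [0.4278, 0.05, 0.0944]
contact_force: [0.5, -0.1, 0.4]
opening: -0.0
t: 9.22
tool_pos: [0.4463, 0.0447, 0.0937]
contact_force: [-5.5, -1.2, 1.4]
opening: 0.0001
t: 9.63
tool_pos: [0.4622, 0.0402, 0.0936]
contact_force: [-6.4, 3.6, 1.3]
opening: -0.0002
t: 9.97
tool_pos: [0.4638, 0.0399, 0.0936]
contact_force: [-7.4, -1.0, 1.4]
opening: 0.0005
t: 10.22
tool_pos: [0.4645, 0.0397, 0.0936]
contact_force: [-7.6, -1.0, 3.9]
opening: -0.0004
```

```bash
python3 -m crank '[[[0.001,0,0,0],[0.001,0,0,0],[0.001,0,0,0],[0.001,0,0,0],[0.001,0,0,0]]]'| grep -v rot
python3 -m crank '[[[0,0,0,0],[0,0,0,0],[0,0,0,0],[0,0,0,0],[0,0,0,0]]]'| grep -v rot
python3 - <<'E'
from h import *
im,d=get_image("side");im=cv2.resize(im[130:300,190:380],None,fx=3.5,fy=3.5,interpolation=cv2.INTER_CUBIC)
cv2.imwrite(f"pics/side6.png",im[:,:,::-1])
o=get_obs();print(o['t'],o['tool_pos'],o['contact_force'])
E
```

```text
t: 10.63
tool_pos: [0.4646, 0.0397, 0.0936]
contact_force: [-11.8, -2.3, 6.9]
opening: -0.0001
t: 11.05
tool_pos: [0.4646, 0.0398, 0.0936]
contact_force: [-11.9, -1.4, 6.1]
opening: 0.0003
11.1 [0.46463792 0.0397288  0.09358834] [-12.20269412  -1.53143123   6.34698792]
```

View pics/side6.png

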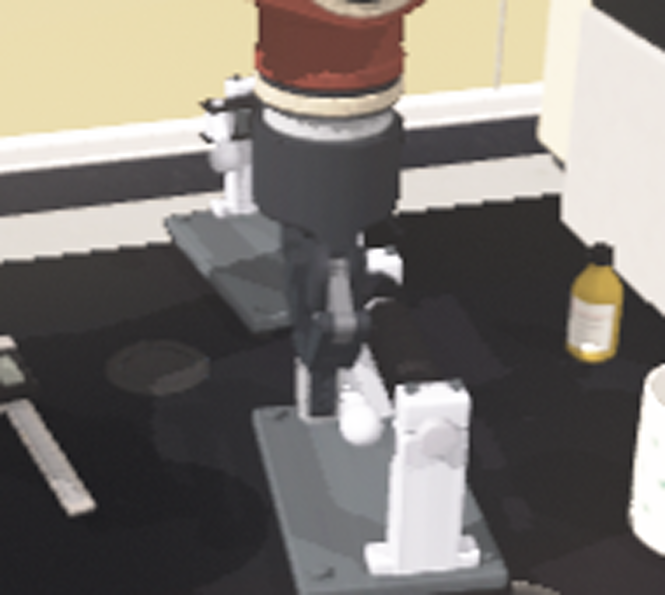

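Same stall point and same force as the first press. As an independent check I'll work out the lever angle from the ball position in the side view.

```bash
python3 - <<'E'
from h import *
cs=camera_model("side")
def ballc(f):
    g=cv2.imread(f,0);r=g[380:470,255:400]
    c=cv2.HoughCircles(cv2.GaussianBlur(r,(5,5),0),cv2.HOUGH_GRADIENT,1,60,param1=80,param2=12,minRadius=17,maxRadius=26)[0][0]
    return c[0]+255,c[1]+380,c[2]
piv=np.array([.4921,.1263])
A=[]
for f in("side2","side5","side4","side6"):
    a,b,r=ballc(f"pics/{f}.png");p=world(cs,None,190+(a+.5)/3.5-.5,130+(b+.5)/3.5-.5,np.array(.11))
    v=piv-p[:2];A.append(np.arctan2(-v[0],v[1]));print(f,(a,b,r),p.round(4),np.linalg.norm(v).round(4),"rel",round(A[-1]-A[0],3))
E
```

```text
side2 (np.float32(281.5), np.float32(422.5), np.float32(20.8)) [0.4349 0.0139 0.11  ] 0.1261 rel 0.0
side5 (np.float32(281.5), np.float32(422.5), np.float32(20.7)) [0.4349 0.0139 0.11  ] 0.1261 rel 0.0
side4 (np.float32(358.5), np.float32(422.5), np.float32(21.8)) [0.4734 0.0027 0.11  ] 0.125 rel 0.32
side6 (np.float32(360.5), np.float32(422.5), np.float32(21.8)) [0.4744 0.0024 0.11  ] 0.1252 rel 0.329
```

The camera gives a lever rotation of 0.33 rad, against 0.32 rad at the stop, so they agree. Handing in.

```bash
python3 -c "
from station import *
print(get_obs()['contact_force']);print(finish_job())"
```

```text
[-12.20269412  -1.53143123   6.34698792]
the job is handed in; nothing more can be done
None
```

I pressed the longer lever to its stop with the outside of the shut fingers and let it come all the way out. I then pressed it in again and handed the job in at about 11 s while still holding it.

- **Stop reached:** both presses stalled at the same place, TCP x = 0.4646 m. The force along x rose from about 7 N of spring load to about 12 N. From the side camera, the lever turned 0.33 rad on the second press, against 0.32 rad given for the stop.
- **Came fully out:** between presses the ball end was back at its starting image position, and the fingers were clear with no contact force.
- **Gap to the bar:** I did not measure it. The lever is held in for that.
- **Upward force:** the sensor also showed about 6 N upward while holding, probably friction on the blade. It stayed steady.
- **Other objects:** I did not touch the shorter lever or the loose things, though I took no final overall picture to confirm it.

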